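# Draw the bottle tray out of the deep rack with the pull hook

## Robot

A 6-joint arm with a two-finger parallel gripper is mounted at the origin on the work surface. World frame = base frame: x ahead of the robot, y to its left, z up, the work surface at z = 0. Lengths are in mm, angles in rad, forces in N, time in s.
With the tool pointing down it reaches from about 325 to 925 mm from the base axis. Payload 3.1 kg.
Tool frame: the origin (TCP) lies at the very end of the fingers, on their centre line; the grasp point (between the pads) lies 19 mm behind it; z points along the fingers, y is the direction in which the jaws open and shut (so a half turn about z gives the same grasp; the last joint's range is limited). The gripper opens to 85 mm and grips with 20 to 120 N. Pads are 22 mm wide; open, the fingers measure 114 mm over their backs; the gripper's body (76 mm by 85 mm) begins 54 mm behind the grasp point. The pads swing forward as they close: fully open they stand 13 mm farther back than shut.
Start: joints at [-1.307, 0.217, 1.613, -0, 1.311, -0.112], TCP at [229.407, -581.388, 231.3] pointing down, gripper open.
Joint ranges: [-2.75, 2.75], [-0.78, 2.1], [0.31, 2.55], [-1.13, 4.27], [0.13, 2.63], [-2.58, 2.58]. Speed limits (rad/s): [2.79, 2.79, 3.14, 3.14, 3.14, 3.14].

## Interface

Orientations are given as a unit quaternion [w, x, y, z].
In Python, from workcell import * gives the robot as it stands.
- The arm moves only by the tool send_rows, never from a script. Its argument "plan" is one flat list of numbers, 4 for each row, row after row: the shift along the world's x, y, z in units of 40 mm (1.0 is 40 mm), then the turn about the world's z in units of 6 degrees (1.0 is 6 degrees). A call has 1 to 8 rows; each row shifts and turns the pose as measured when the row begins; what a row does not reach is not made up. A row lasts 1/12 s, in which the tool goes at most 41.7 mm and 7.16 degrees, less where a joint would pass 70% of its speed; a pose out of reach is approached as far as the arm can. A call is refused whole if a number of a shift passes 1 or a number of a turn 1, either way. A call with a gripper value outside its range is refused whole. "gripper" is the finger opening in mm, from 0 to 85.4, set as the call begins (left out, the last holds). The fingers move at their own pace and stop on an object; "newtons" is the grip in N (left out, the last holds). Time passes only in rows, so rows that do not move let the fingers close. It gives the time, the measured TCP pose, the force and the opening at its end, in the units of the state.
- get_obs(): the state, without advancing time (a new reading comes with each control period).
- get_image(name): name is "scene" or "top" or "wrist"; returns a dict with "frame" (384x512x3 uint8, red, green, blue), "range_z" (384x512 float32, mm along the optical axis (not along the pixel's ray), 0 where there is no reading), "fx", "fy", "cx", "cy" (pixels), "T" (4x4, takes a point from camera to world coordinates). Camera axes: x right, y up, looking along -z (the intrinsics and any distortion apply to the point x, -y, -z); pixel columns grow to the right and rows downward; lengths in mm; the calibration is good to about 2 mm. The wrist camera is an equidistant fisheye: a pixel r from the principal point sees the ray r / f radians off the axis. A picture is of the moment at which its call begins.
- sign_off(): hands the job in, once; it reports no verdict.
The state is a dict: "time": time; "joint_pos": joint angles; "joint_vel": joint speeds; "joint_efforts": joint torques, N m; "eef_pos": TCP position; "orientation": TCP orientation; "force": force on the tool from outside, world axes, zero at the start; "moment": the same for the moment, N m; "finger_gap": finger opening in mm.
Only numpy, scipy, OpenCV 4.12 (cv2) and the standard library are available. Lean on these libraries where they do the work, as an engineer would, in place of code of your own. Each camera call takes 0.05 s, during which the arm holds its last target. There are 200 camera calls.

## Task

Take the pull hook from its rest, hook it over the front lip of the deep tray that carries the two bottles, and draw that tray forward along its lane until it is fully home against the rubber bumper strip of the stop bar at the front of the rack; keep a light, steady pull on it there for about a second so that it seats, and never yank it or haul hard (under 15 N is plenty). Then unhook, leaving the tray touching the strip, and lay the hook back in its rest as you found it. Move the tray with the hook only, keep the bottles upright, and leave the shallow tray and the other things on the bench alone.

Things in the scene. Friction and masses are not known exactly. Their poses are not given: they have to be found in the camera images.
- rack: low steel drying rack, fixed, place varies, 300 deep (x) x 370 wide (y) x 179 high. Origin: middle of its underside; x points from its open front into its depth. Floor 12 mm over the bench, front edge at x=-150 mm. Wire shelf above: underside 171 mm over the bench, from x=-146. Posts 12 mm thick at y=+-179. Lanes along x centred at y=+-88.5, 165 wide between 22 mm high rails
- stop_face (a point): rear face, at its middle, of the steel stop bar across both lanes: 340 wide, 8 thick, 14 high, fixed on the rack's floor, this face at x=-136 mm there; axes as the rack. Behind it, held by screws, a rigid rubber-faced bumper strip, 18 high, stands 3 to 21 mm proud of this face into the lanes; how far is set anew each time and not measured: the tray meets the strip, which must be felt
- tray_lip (a point): middle of the top edge of the front wall, outer face, of the deep white tray with two bottles: 150 long (x) x 155 x 50 high, walls 5 mm, loose in either lane, 60 to 85 mm behind the stop bar. x to its rear, z up. Wall from x=0 to 5 mm, a rim juts 6 mm forward, 5 high, at its top; over 38 mm free behind the wall. 0.5 to 0.9 kg with bottles; takes 2 to 7 N to drag
- tray_foot (a point): the deep tray's front face at its middle, 7 mm above its underside: the spot that meets the bumper strip of the stop bar (tray frame, x to the rear, z up)
- low_tray_lip (a point): the other tray, in the other lane: same plastic and plan size but only 30 mm high and empty; to be left alone. Point at the middle of the top edge of its front wall
- bottle_a_mid (a point): glass bottle with a cap standing in the deep tray, 56 diameter x 100 high, point half-way up, z up
- bottle_b_mid (a point): second such bottle, beside the first in the deep tray, point half-way up, z up
- hook_grip (a point): pull hook, 140 g: middle of its black handle, the place to grip. x along the hook to its prong, z up. Handle 90 long (x) x 18 wide (y) x 24 high, centred here. Square steel bar 8 x 8 mm on the same axis from x=-85 to +178 mm; at its end the prong, a tongue 8 thick (x) x 16 wide (y), hangs to 26 mm below the axis, its faces at x=170 and 178 mm
- hook_tip (a point): lower end of the hook's prong: 174 mm ahead of and 26 mm below the middle of the handle, same axes
- rest_seat (a point): where the handle's middle lies with the hook in its rest (give or take 4 mm lengthways): a fixed aluminium stand, place varies, base 160 x 70 x 8 mm. 74 mm above the bench; x to the prong end. Two posts, 10 thick, 34 wide, at x=-65 and +72 mm, each with a notch 14 wide, flared above, for the 8 mm bar; notch floor 4 mm below this point, cheek tops 21 mm above
- beaker_p (a point): glass beaker, 70 diameter x 90 high, point half-way up; bystander
- flask_p (a point): amber bottle, 70 diameter x 140 high, point half-way up; bystander
- jar_p (a point): white jar, 60 diameter x 70 high, point half-way up; bystander
- tip_box_p (a point): grey pipette-tip box, 80 x 120 x 55 high, point half-way up; bystander
- parts_bin_p (a point): grey open bin, 100 x 130 x 50 high, point half-way up; bystander
- hook: the pull hook as a whole; origin and axes as point hook_grip
- tray: the deep tray as a whole; origin at the middle of its underside, axes as point tray_lip
- stop: the stop bar as a whole with its bumper strip; origin at the middle of its underside, axes as the rack
There are look-alikes about, which are no part of the job. Leave any red or yellow look-alike of the tray alone.

How it is judged (in metres and radians):
On the way, in this order (a step that is already met when the one before it is completed fails the run):
1. the hook's prong is behind the deep tray's front lip, below its top, and pulls the tray with more than 1 N while the tray is still over 30 mm from the stop bar (x of hook_tip in the frame of tray_lip above 0.003 m and z of hook_tip in the frame of tray_lip below -0.006 m and contact force between hook and tray above 1 N and x of tray_foot in the frame of stop_face above 0.03 m), for 0.1 s.
2. the tray, drawn by the hook, presses on the stop bar's bumper strip with more than 2.5 N for 0.4 s (x of hook_tip in the frame of tray_lip above 0.003 m and z of hook_tip in the frame of tray_lip below -0.006 m and contact force between tray and stop above 2.5 N and contact force between hook and tray above 2.5 N), for 0.4 s.
At the end, for the whole second after the job is handed in: The deep tray is at the stop (front face within 23 mm of the bar's rear face; the strip takes 3 to 21) and touches its strip, its bottles upright (0.15 rad); the hook is still in both notches of its rest, prong down, within 18 mm lengthways, 8 sideways, 5 in height and 0.1 rad of its seat (x of tray_foot in the frame of stop_face below 0.023 m and contact force between tray and stop above 0.05 N and x of hook_grip in the frame of rest_seat between -0.018 and 0.018 m and y of hook_grip in the frame of rest_seat between -0.008 and 0.008 m and z of hook_grip in the frame of rest_seat between -0.005 and 0.005 m and angle between the x axis of hook_grip and the x axis of rest_seat, either way round below 0.1 rad and angle between hook_grip's own z axis and vertical below 0.2 rad and linear speed of each of hook, tray below 0.02 m/s and angle between each of bottle_a_mid, bottle_b_mid's own z axis and vertical below 0.15 rad).
It fails at once if the hook bears on the tray, or the tray on the stop bar or its strip, with more than 18 N (a yank or a hard haul) (contact force between hook and tray above 18 N or contact force between tray and stop above 18 N).
It fails at once if the robot itself touches the deep tray (contact force between any of the arm, the fingers and tray above 0.5 N).
It fails at once if a bottle tips by more than 0.35 rad (angle between any of bottle_a_mid, bottle_b_mid's own z axis and vertical above 0.35 rad).
It fails at once if the shallow tray is moved by more than 10 mm (distance of low_tray_lip from where it was at the start of the episode above 0.01 m).
It fails at once if a thing on the bench is moved by more than 20 mm (distance of any of beaker_p, flask_p, jar_p, tip_box_p, parts_bin_p from where it was at the start of the episode above 0.02 m).
It also fails if it takes over 72 s, if anything falls off the work surface, if the arm or the gripper's body presses on something with over 40 N, if the wrist force passes 120 N, or if a joint passes its speed limit or range.

## Working session

There is one attempt and no reset: what is moved stays moved. The work goes in short steps, Python scripts to look and compute and a tool call to move; the robot and the scene stay as the last step left them, time stands still between calls to the robot, and variables do not carry over. Pictures are saved under pics/ and viewed, about 8 in all and at most 12, crops included, and the job is handed in when it is done.

Besides the shell and the picture viewer there is one more tool, called after "Emit:" as name(argument=value, ...) on one line, values as JSON. send_rows: Moves the arm, as the interface text tells. Its arguments: {"type":"object","properties":{"plan":{"type":"array","items":{"type":"number"}},"gripper":{"type":"number"},"newtons":{"type":"number"}},"required":["plan"]}

```bash
mkdir -p pics; ls
cat > h.py <<'E'
from workcell import *
import numpy as np, cv2
def cap(n):
    d=get_image(n); np.savez(f'{n}.npz',**d); return d
def cloud(d):
    # pinhole world points
    z=d['range_z']; v,u=np.mgrid[:z.shape[0],:z.shape[1]]
    p=np.stack([(u-d['cx'])/d['fx']*z,-(v-d['cy'])/d['fy']*z,-z,np.ones_like(z)],-1)
    return (p@np.array(d['T']).T)[...,:3]
E
python3 - <<'E'
from h import *
for n in ('scene','top'):
    d=cap(n); print(n,d['fx'],d['cx'],d['cy'],np.round(d['T'],3).tolist())
    cv2.imwrite(f'pics/{n}1.png',cv2.resize(d['frame'][...,::-1],(800,600)))
print(get_obs())
E
```

```text
pics
scene 393.0305804333503 261.24704680095687 189.9077194526331 [[0.826, -0.431, 0.363, 989.635], [0.563, 0.619, -0.547, -698.26], [0.011, 0.657, 0.754, 1007.294], [0.0, 0.0, 0.0, 1.0]]
top 488.23343795697747 255.1859509857305 183.6072170862017 [[-0.03, 0.992, -0.121, 304.425], [-1.0, -0.031, -0.001, -17.755], [-0.005, 0.121, 0.993, 1754.442], [0.0, 0.0, 0.0, 1.0]]
{'time': 0.1, 'joint_pos': array([-1.30717549e+00,  2.17757344e-01,  1.61480993e+00,  1.03789106e-05,
        1.31134473e+00, -1.12162763e-01]), 'joint_vel': array([ 5.10169169e-05, -1.48379885e-03, -2.73393152e-03, -1.35126287e-03,
       -1.70085433e-04, -1.32356569e-03]), 'joint_efforts': array([-1.05070048e-03, -3.98078048e+01, -3.04970527e+01, -2.31072154e-04,
        4.23976177e-03,  2.39180451e-05]), 'eef_pos': array([ 229.2199494 , -580.62456753,  230.03117376]), 'orientation': array([-1.15673029e-03,  9.82399794e-01,  1.86786775e-01, -8.27372762e-05]), 'force': array([ 0.72081545, -0.69518105, -0.71309505]), 'moment': array([ 0.01141159, -0.03203363,  0.02861708]), 'finger_gap': 85.53706237806568}
```

View pics/scene1.png

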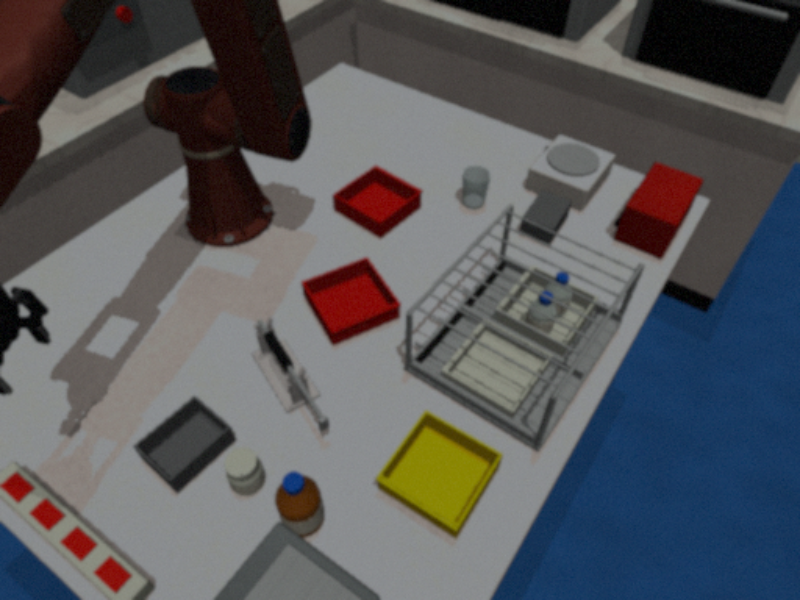

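View pics/top1.png

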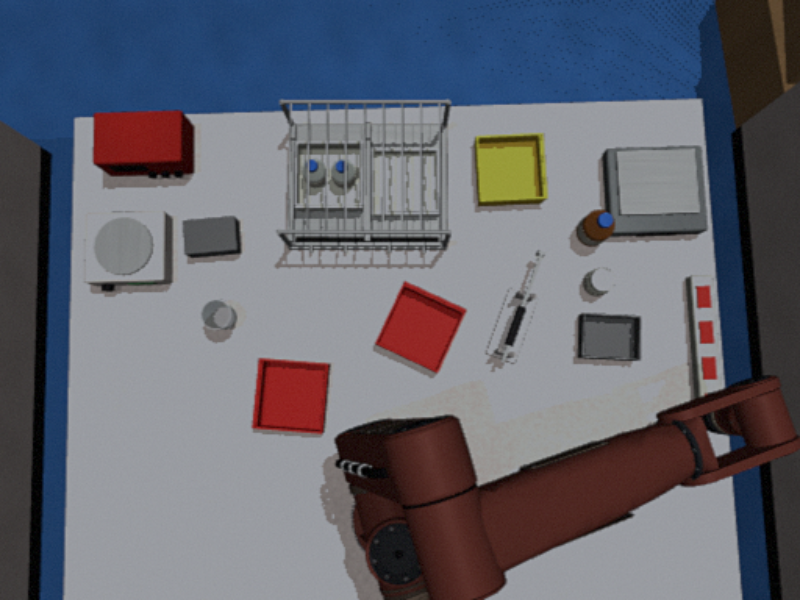

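The top view shows the hook in its rest: black handle at (515,326), prong at about (540,255). The deep white tray with two blue-capped bottles is in the rack's left lane at (330,178). Possible mix-ups for the tray are the empty shallow white tray (405,183), the red trays (420,327) and (290,396), and the yellow tray (510,170). I choose (330,178). The rack's open front and stop bar are at row ~238, facing the robot.

```bash
cat > m.py <<'E'
from h import *
T=dict(np.load('top.npz')); S=dict(np.load('scene.npz'))
for nm,d in (('top',T),('scene',S)):
    P=cloud(d); f=d['frame'].astype(int); mx=f.max(-1)
    x,y,z=P[...,0],P[...,1],P[...,2]
    # handle: black, 65<z<100
    reg=(x>250)&(x<620)&(y>-420)&(y<-180)
    h=reg&(mx<60)&(z>62)&(z<105); n,l,st,_=cv2.connectedComponentsWithStats(h.astype(np.uint8))
    if n>1:
        k=1+st[1:,4].argmax(); q=P[l==k]; r=cv2.minAreaRect(q[:,:2].astype(np.float32)); print(nm,'handle',len(q),np.median(q,0),r)
    b=reg&(z>62)&(z<110); q=P[b]; vx,vy,x0,y0=cv2.fitLine(q[:,:2].astype(np.float32),cv2.DIST_HUBER,0,1,1).ravel()
    if vx<0: vx,vy=-vx,-vy
    s=(q[:,:2]-[x0,y0])@[vx,vy]; print(nm,'hookline',len(q),vx,vy,x0,y0,np.degrees(np.arctan2(vy,vx)),s.min(),s.max(), np.percentile(q[:,2],[5,50,95]))
    # rack
    sh=(x>500)&(z>165)&(z<190)&(np.abs(y)<400)&(x<1000); q=P[sh]; print(nm,'shelf',len(q),cv2.minAreaRect(q[:,:2].astype(np.float32)),np.percentile(q[:,0],[1,99]),np.percentile(q[:,1],[1,99]))
    bl=(f[...,2]>f[...,0]+50)&(z>90)&(z<140)&(x>500)&(x<950)&(y>-150)&(y<350)
    n,l,st,c=cv2.connectedComponentsWithStats(bl.astype(np.uint8))
    for i in range(1,n):
        if st[i,4]>5: print(nm,'cap',c[i],np.median(P[l==i],0))
P=cloud(T)
for y0 in (40,80,120,160):
    pass
c=T['frame'][50:260,170:400,::-1]; cv2.imwrite('pics/crop1.png',cv2.resize(c,None,fx=3.4,fy=2.8,interpolation=cv2.INTER_CUBIC))
# height profile along x in each lane
for yy in range(-120,300,10):
    pass
for xx in range(600,960,6):
    row=[]
    for yy in (230,190,150,110,70,30,0,-40):
        m=(abs(P[...,0]-xx)<4)&(abs(P[...,1]-yy)<8)
        row.append(int(np.median(P[...,2][m])) if m.any() else -1)
    print(xx,row)
E
python3 m.py
```

```text
top handle 122 [ 415.93767329 -265.96932435   84.86158411] ((415.6046142578125, -267.3996276855469), (15.233112335205078, 86.76205444335938), 67.18202209472656)
top hookline 347 0.92639595 -0.3765508 453.48523 -284.10986 -22.120193 -124.64042083543828 139.0835420761028 [70.25407233 81.64582013 93.82900868]
top shelf 1465 ((758.6951904296875, 48.971221923828125), (368.8694763183594, 296.25775146484375), 87.97488403320312) [608.93948419 907.3085427 ] [-127.60115823  227.4834884 ]
top cap [199.75    105.28125] [782.27490375 166.40946822 117.1408448 ]
top cap [217.24137931 105.79310345] [778.24349687 107.23954303 118.18722819]
scene handle 163 [ 420.00456553 -273.91462057   85.64794201] ((417.2174377441406, -271.93975830078125), (15.69459056854248, 87.81559753417969), 66.58757781982422)
scene hookline 544 0.927778 -0.37313268 463.884 -290.37805 -21.908945 -138.73097256620778 125.8770009882346 [66.20989458 79.8735268  92.03306244]
scene shelf 1968 ((757.4161376953125, 50.53340148925781), (369.6947937011719, 295.8976745605469), 88.25638580322266) [610.11084095 906.05447773] [-133.0792741  
[... 1716 characters left out ...]
4, 16, 18, 14, 37, 42, 177]
846 [27, 23, 32, 29, 37, 16, 97, 15]
852 [27, 44, 54, 56, 56, 13, 13, 12]
858 [24, 54, 59, 55, -1, 12, 11, 13]
864 [12, -1, -1, -1, -1, 15, 12, 16]
870 [4, 14, 12, 10, 16, 7, 14, 14]
876 [29, 13, 12, 12, 13, 9, 13, 14]
882 [0, 12, 12, 12, 14, 13, 14, 12]
888 [12, 10, 10, 11, 13, 13, 15, 10]
894 [0, 13, 14, 11, 11, 16, 18, 18]
900 [119, 21, 18, 14, 17, 96, 16, 173]
906 [121, 175, 173, 14, 17, 15, 12, 9]
912 [174, 11, 11, 11, 10, 9, 0, 2]
918 [-1, 0, 0, 0, -3, 1, 0, -2]
924 [-3, 0, 0, 1, 0, 1, 0, 0]
930 [-2, -8, -2, 0, 0, 1, -4, -1]
936 [-1, 1, 0, 0, 0, -1, 0, 0]
942 [0, -2, -2, 0, -3, -2, 3, 0]
948 [-3, -4, -3, 2, -2, -1, 1, -1]
954 [-4, -7, -3, -1, -1, -1, -1, -8]
```

Hook handle centre is about (416,-269), yaw -22°. Rack centre is about (758,50), yaw about -1.9°. The tray's outer front wall is about x=707 at y≈140, with its top at 62. Moving over the hook.

Emit:
send_rows(plan=[0.5,0.8,0,-0.9,0.5,0.8,0,-0.9,0.5,0.8,0,-0.9,0.5,0.8,0,-0.9,0.5,0.8,0,-0.9,0.5,0.8,0,-0.9,0.5,0.8,0,-0.9,0.5,0.8,0,-0.9], gripper=85)

```text
time: 0.77
eef_pos: [387.0, -318.1, 224.5]
orientation: [-0.003, 0.977, -0.212, -0.002]
force: [1.1, -0.4, -0.2]
finger_gap: 85.1
```

```bash
cat >> h.py <<'E'
def fishcloud(d):
    z=d['range_z']; v,u=np.mgrid[:z.shape[0],:z.shape[1]]
    a=(u-d['cx'])/d['fx']; b=(v-d['cy'])/d['fy']; r=np.hypot(a,b)+1e-9; t=np.tan(np.minimum(r,1.5))/r
    p=np.stack([a*t*z,-b*t*z,-z,np.ones_like(z)],-1); return (p@np.array(d['T']).T)[...,:3]
def yaw(o):
    w,x,y,z=o['orientation']; return np.degrees(np.arctan2(2*(x*y+w*z),1-2*(y*y+z*z)))
def st():
    o=get_obs(); print(round(o['time'],2),'p',np.round(o['eef_pos'],1),'xyaw',round(yaw(o),2),'F',np.round(o['force'],2),'gap',round(o['finger_gap'],1)); return o
E
python3 - <<'E'
from h import *
st(); d=cap('wrist'); cv2.imwrite('pics/w1.png',d['frame'][...,::-1])
P=fishcloud(d); f=d['frame'].astype(int); mx=f.max(-1); x,y,z=P[...,0],P[...,1],P[...,2]
reg=(x>300)&(x<620)&(y>-400)&(y<-180)&(d['range_z']>0)
h=reg&(mx<70)&(z>62)&(z<105); n,l,s,_=cv2.connectedComponentsWithStats(h.astype(np.uint8))
k=1+s[1:,4].argmax(); q=P[l==k]; print('handle',s[k],np.median(q,0),cv2.minAreaRect(q[:,:2].astype(np.float32)))
E
```

```text
0.77 p [ 387.  -318.1  224.5] xyaw -24.51 F [ 1.12 -0.45 -0.23] gap 85.1
handle [ 184  130   27   90 1732] [ 417.79958913 -271.21047841   85.33877539] ((413.0736999511719, -268.03961181640625), (18.28428840637207, 95.15752410888672), 67.87116241455078)
```

View pics/w1.png

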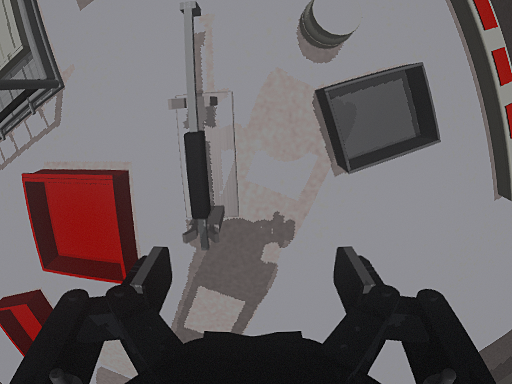

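View pics/crop1.png

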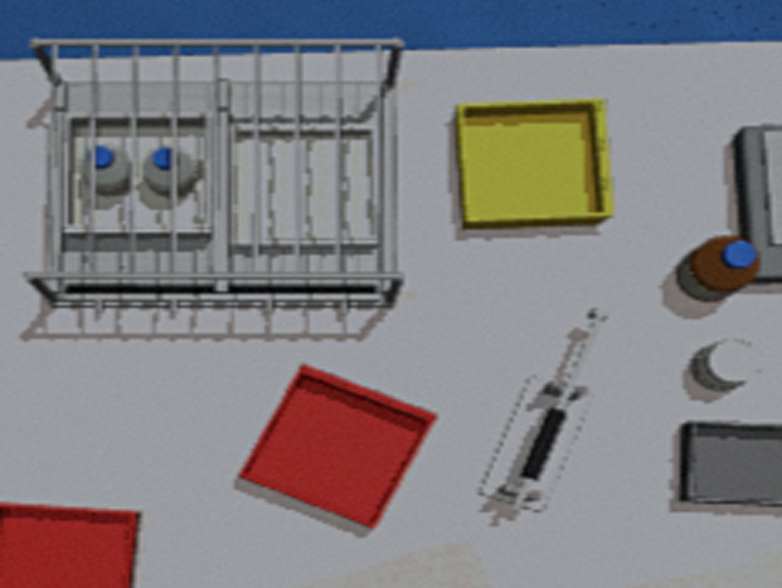

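The crop confirms the two-bottle white tray in the left lane at (130,175), with the black strip at row ~289. The wrist view shows the hook at (197,175), lying in both notches. Next I align and descend.

Emit:
send_rows(plan=[0.36,0.6,0,0.2,0.36,0.6,0,0.2,0,0,-0.6,0,0,0,-0.6,0,0,0,-0.5,0,0,0,-0.3,0,0,0,0,0,0,0,0,0])

```text
time: 1.48
eef_pos: [421.0, -255.5, 140.2]
orientation: [-0.007, 0.983, -0.184, -0.002]
force: [1.1, -0.1, 0.2]
finger_gap: 85.2
```

Run:
```python
from h import *
st(); d=cap('wrist')
P=fishcloud(d); f=d['frame'].astype(int); mx=f.max(-1); x,y,z=P[...,0],P[...,1],P[...,2]
reg=(x>300)&(x<620)&(y>-400)&(y<-180)&(d['range_z']>0)
b=reg&(z>62)&(z<92)&(np.abs((x-416)*.3746+(y+269.5)*.9272)<14); q=P[b]
for lo,hi in ((-110,-80),(-40,40),(90,160)):
    s=(q[:,0]-416)*.9272-(q[:,1]+269.5)*.3746; t=(q[:,0]-416)*.3746+(q[:,1]+269.5)*.9272
    m=(s>lo)&(s<hi)
    if m.any(): print(lo,m.sum(),'lat',np.round(np.percentile(t[m],[2,50,98]),1),'s',np.round([s[m].min(),s[m].max()],1),'z',np.percentile(q[m,2],95))
h=b&(mx<70); s=(P[h][:,0]-416)*.9272-(P[h][:,1]+269.5)*.3746; print('black s',np.percentile(s,[1,99]),len(s))
```

```text
1.48 p [ 421.  -255.5  140.2] xyaw -21.18 F [ 1.11 -0.11  0.18] gap 85.2
-110 56 lat [-2.6  1.3  5.2] s [-87.2 -80.1] z 78.6147391929008
-40 2614 lat [-7.8  1.1  9.6] s [-40.   39.9] z 86.66416551010649
90 1042 lat [-3.7  0.3  4.2] s [ 90.1 151.4] z 79.03925234252615
black s [-81.13759192  43.80940617] 3584
```

Emit:
send_rows(plan=[-0.15,-0.3,-0.2,-0.17,0,0,-0.4,0,0,0,-0.5,0,0,0,-0.5,0,0,0,-0.3,0,0,0,0,0,0,0,0,0])

```text
time: 2.12
eef_pos: [420.2, -275.2, 71.7]
orientation: [-0.003, 0.981, -0.193, 0.006]
force: [0.4, -0.2, 0.4]
finger_gap: 85.0
```

```bash
python3 -c "
from h import *
st()"
```

```text
2.12 p [ 420.2 -275.2   71.7] xyaw -22.29 F [ 0.44 -0.2   0.43] gap 85.0
```

Emit:
send_rows(plan=[-0.1,0.18,-0.2,0,0,0,-0.15,0,0,0,-0.03,0,0,0,0,0])

```text
time: 2.45
eef_pos: [418.3, -269.6, 59.5]
orientation: [-0.001, 0.981, -0.193, 0.009]
force: [-0.1, -0.4, 0.1]
finger_gap: 85.1
```

```bash
python3 -c "
from h import *
st()"
```

```text
2.45 p [ 418.3 -269.6   59.5] xyaw -22.3 F [-0.13 -0.42  0.06] gap 85.1
```

Emit:
send_rows(plan=[-0.05,0.02,-0.12,0,0,0,-0.03,0,0,0,0,0])

```text
time: 2.7
eef_pos: [417.0, -269.3, 54.2]
orientation: [-0.0, 0.981, -0.193, 0.01]
force: [0.3, 0.0, 0.8]
finger_gap: 85.1
```

Emit:
send_rows(plan=[0,0,0,0,0,0,0,0,0,0,0,0,0,0,0,0,0,0,0,0,0,0,0,0,0,0,0,0,0,0,0,0], gripper=10, newtons=60)

```text
time: 3.37
eef_pos: [417.4, -269.8, 54.6]
orientation: [0.0, 0.981, -0.193, 0.011]
force: [1.2, 0.8, 0.1]
finger_gap: 17.2
```

```bash
python3 -c "
from h import *
st()"
```

```text
3.37 p [ 417.4 -269.8   54.6] xyaw -22.27 F [1.25 0.82 0.1 ] gap 17.2
```

Emit:
send_rows(plan=[0,0,0.2,0,0,0,0.4,0,0,0,0.5,0,0,0,0.5,0,0,0,0.2,0,0,0,0,0])

```text
time: 3.87
eef_pos: [414.1, -266.9, 127.9]
orientation: [-0.002, 0.981, -0.193, 0.007]
force: [0.1, -0.0, -1.8]
finger_gap: 17.1
```

Run:
```python
from h import *
st(); d=cap('wrist'); cv2.imwrite('pics/w2.png',d['frame'][...,::-1])
P=fishcloud(d);T=d['T']
print(np.round(T,3).tolist(),d['fx'],d['cx'],d['cy'])
```

```text
3.87 p [ 414.1 -266.9  127.9] xyaw -22.27 F [ 0.13 -0.05 -1.8 ] gap 17.1
[[-0.38, 0.885, 0.267, 484.225], [-0.925, -0.362, -0.117, -297.182], [-0.007, -0.291, 0.957, 271.379], [0.0, 0.0, 0.0, 1.0]] 297.3186396354542 252.30532005426 194.3223114582088
```

View pics/w2.png

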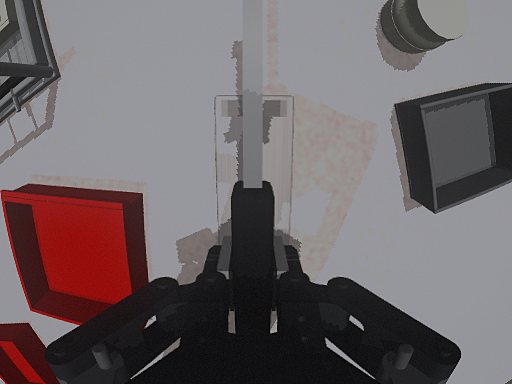

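The hook is held straight, with the bar running up column 252, and it has cleared the notches. Next is the sweep across to the rack.

Emit:
send_rows(plan=[-0.3,0.4,0,0.3,-0.2,0.9,0,0.4,0,1,0,0.4,0,1,0,0.4,0,1,0,0.4,0,1,0,0.4,0,1,0,0.4,0,1,0,0.4])

```text
time: 4.58
eef_pos: [387.8, 28.5, 121.3]
orientation: [-0.002, 0.999, -0.033, 0.005]
force: [1.1, -0.4, -1.6]
finger_gap: 16.9
```

```bash
python3 -c "
from h import *
st()"
```

```text
4.58 p [387.8  28.5 121.3] xyaw -3.79 F [ 1.06 -0.36 -1.63] gap 16.9
```

Emit:
send_rows(plan=[0,0.9,0,0.1,0,0.9,0,0.05,0,0.6,0,0.05,0,0.2,0,0,0,0,0,0,0,0,0,0])

```text
time: 5.08
eef_pos: [379.4, 144.2, 114.5]
orientation: [-0.003, 1.0, -0.016, -0.001]
force: [-1.0, 0.6, -1.3]
finger_gap: 17.3
```

Run:
```python
from h import *
st(); d=cap('wrist'); cv2.imwrite('pics/w3.png',d['frame'][...,::-1])
P=fishcloud(d); f=d['frame'].astype(int); x,y,z=P[...,0],P[...,1],P[...,2]
ok=(d['range_z']>0)
# tray top rim z 54..68
m=ok&(z>52)&(z<70)&(x>660)&(x<900)&(y>40)&(y<240)
q=P[m]
for yy in range(60,230,10):
    a=q[abs(q[:,1]-yy)<4]; a=a[a[:,0]<740]
    if len(a)>3: print('tray',yy,np.round(np.percentile(a[:,0],[5,50,95]),1),len(a))
m=ok&(z>22)&(z<36)&(x>590)&(x<660)&(y>-60)&(y<230); q=P[m]
for yy in range(60,230,15):
    a=q[abs(q[:,1]-yy)<5]
    if len(a)>3: print('stop',yy,np.round(np.percentile(a[:,0],[5,50,95]),1),np.round(np.median(a[:,2])),len(a))
# bar and prong end
m=ok&(abs(y-st()['eef_pos'][1])<25)&(x>430)&(x<600)&(z>110)&(z<165); q=P[m]; 
for xx in range(440,600,20):
    a=q[abs(q[:,0]-xx)<5]
    if len(a): print('bar',xx,np.round(np.median(a,0),1),len(a))
print(q[:,0].max())
```

```text
5.08 p [379.4 144.2 114.5] xyaw -1.78 F [-1.02  0.64 -1.34] gap 17.3
5.13 p [379.2 143.8 114.4] xyaw -1.84 F [-0.75 -1.13 -1.33] gap 17.2
bar 440 [440.  141.7 136.3] 479
bar 460 [460.1 141.3 135.8] 487
bar 480 [479.9 140.4 135.4] 466
bar 500 [498.1 140.  135. ] 270
501.5187227464451
```

View pics/w3.png

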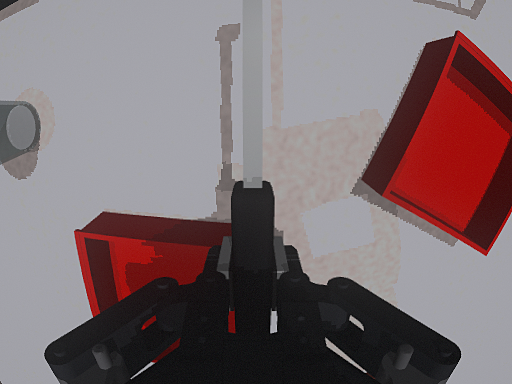

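The bar is straight, pitched about 1° down, and the rack is out of this view, so I'll track it with the fixed cameras. I go in under the shelf and above the tray lip.

Emit:
send_rows(plan=[0.4,0,-0.2,0,0.5,0,-0.2,0,0.5,0,-0.1,0,0.5,0,0,0,0.5,0,0,0,0.4,0,0,0,0.2,0,0,0,0,0,0,0])

```text
time: 5.8
eef_pos: [501.4, 132.3, 88.4]
orientation: [-0.001, 1.0, -0.023, -0.006]
force: [-0.6, 0.6, -0.9]
finger_gap: 17.3
```

```bash
python3 -c "
from h import *
st()"
```

```text
5.8 p [501.4 132.3  88.4] xyaw -2.65 F [-0.64  0.56 -0.9 ] gap 17.3
```

Emit:
send_rows(plan=[0.2,0.12,0.1,0.08,0.3,0.12,0.0,0.05,0.3,0.1,0,0,0.3,0,0,0,0.1,0,0,0,0,0,0,0])

```text
time: 6.3
eef_pos: [544.2, 140.7, 89.6]
orientation: [0.0, 1.0, -0.02, -0.011]
force: [0.5, -0.7, -1.1]
finger_gap: 17.3
```

```bash
cat > look.py <<'E'
from h import *
import sys
o=st(); e=o['eef_pos']; S=cap('scene'); T=cap('top')
for nm,d in (('S',S),('T',T)):
    P=cloud(d); x,y,z=P[...,0],P[...,1],P[...,2]; mx=d['frame'].max(-1)
    ok=d['range_z']>0
    m=ok&(z>52)&(z<68)&(x>600)&(x<760)&(y>75)&(y<215); q=P[m]
    for yy in range(80,215,10):
        a=q[abs(q[:,1]-yy)<5]
        if len(a)>2: print(nm,'lip y',yy,'x',np.round([a[:,0].min(),np.median(a[:,0]),a[:,0].max()],1),'z',np.round(np.median(a[:,2])),len(a))
    m=ok&(z>80)&(z<160)&(x>e[0]+50)&(x<780)&(abs(y-e[1])<25)
    m&=~((z>100)&(x>745)); q=P[m]
    for xx in range(int(e[0])+60,780,20):
        a=q[abs(q[:,0]-xx)<6]
        if len(a)>2: print(nm,'bar',xx,np.round(np.median(a,0),1),len(a))
c=S['frame'][120:270,260:420,::-1]; cv2.imwrite(f'pics/{sys.argv[1]}.png',cv2.resize(c,(640,600),interpolation=cv2.INTER_CUBIC))
E
python3 look.py s2
```

```text
6.3 p [544.2 140.7  89.6] xyaw -2.24 F [ 0.54 -0.69 -1.13] gap 17.3
S lip y 80 x [693.5 701.3 759.7] z 62.0 14
S lip y 90 x [695.5 704.  758. ] z 60.0 16
S lip y 100 x [696.5 702.6 705.4] z 62.0 7
S lip y 110 x [700.2 704.1 705.5] z 59.0 4
S lip y 120 x [695.2 701.  706.3] z 61.0 10
S lip y 130 x [696.8 704.2 707.5] z 62.0 11
S lip y 140 x [695.5 699.8 702.9] z 62.0 7
S lip y 150 x [696.1 698.4 701.1] z 60.0 3
S lip y 180 x [699.5 699.9 707.1] z 60.0 3
S lip y 190 x [697.8 704.1 707.9] z 61.0 9
S lip y 200 x [700.9 703.8 708.1] z 61.0 4
S lip y 210 x [698.1 726.  756.9] z 60.0 47
S bar 604 [605.5 135.7 110.1] 12
S bar 624 [624.2 134.8 107.6] 12
S bar 644 [643.9 134.8 107.9] 15
S bar 664 [665.2 133.9 105.4] 13
S bar 684 [684.2 132.1 106.1] 13
S bar 704 [703.4 130.4 105.1] 13
S bar 724 [718.9 133.6 100.4] 12
S bar 764 [764.8 157.1  86.7] 17
T lip y 80 x [697.  703.2 759.2] z 62.0 8
T lip y 90 x [697.1 704.6 755.5] z 61.0 13
T lip y 100 x [698.  705.2 751.4] z 61.0 9
T lip y 110 x [698.4 705.6 752.2] z 64.0 12
T lip y 120 x [698.4 703.8 759.3] z 58.0 10
T lip y 130 x [699.1 702.8 706.9] z 61.0 6
T lip y 150 x [698.7 704.1 757.6] z 62.0 10
T lip y 160 x [700.4 708.1 758.5] z 59.0 12
T lip y 170 x [699.3 708.7 757. ] z 62.0 13
T lip y 180 x [700.5 704.5 755.4] z 62.0 7
T lip y 190 x [700.3 704.  707.2] z 62.0 4
T lip y 200 x [701.6 705.9 710.2] z 58.0 7
T lip y 210 x [701.8 726.7 757.8] z 60.0 33
T bar 664 [665.4 133.9 109.1] 7
T bar 684 [682.1 134.1 107. ] 7
T bar 704 [703.8 132.6 103.8] 6
T bar 724 [721.  130.4 101.5] 5
T bar 764 [765.2 155.6  87.6] 22
```

View pics/s2.png

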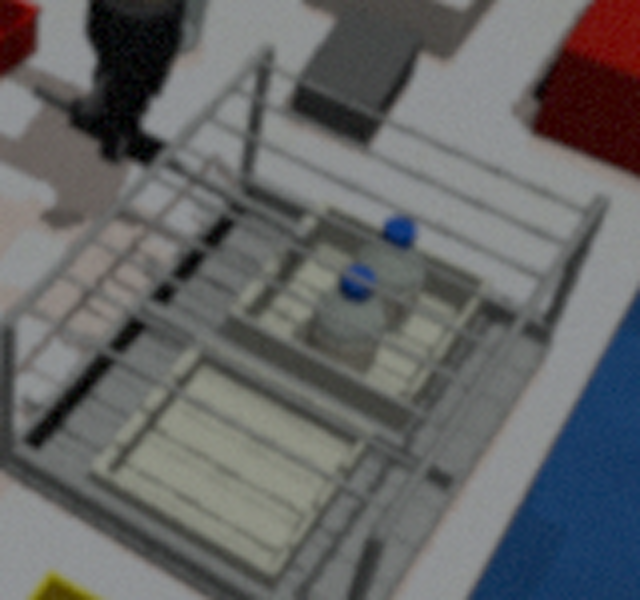

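The view shows the bar running from the gripper at (115,150) over the tray front wall. The lip runs from rim front x≈698 to inner face x≈709, and the prong's rear face is at about 714. I go a bit deeper and lower.

Emit:
send_rows(plan=[0.2,0.1,0,0,0.1,0.1,0,0,0,0,0,0])

```text
time: 6.65
eef_pos: [553.7, 148.9, 89.0]
orientation: [0.001, 1.0, -0.02, -0.013]
force: [1.2, -1.4, -1.7]
finger_gap: 17.1
```

Emit:
send_rows(plan=[0,0,-0.2,0,0,0,-0.2,0,0,0,-0.1,0,0,0,0,0])

```text
time: 6.98
eef_pos: [553.2, 149.6, 66.9]
orientation: [0.001, 1.0, -0.019, -0.013]
force: [-0.8, -0.7, -2.2]
finger_gap: 16.9
```

```bash
python3 look.py s3 | grep -v lip; python3 -c "
from h import *
w,x,y,z=get_obs()['orientation'];print('tool z',2*(x*z+w*y),2*(y*z-w*x))"
```

```text
6.98 p [553.2 149.6  66.9] xyaw -2.21 F [-0.81 -0.68 -2.18] gap 16.9
S bar 613 [612.9 145.7  87.6] 10
S bar 633 [634.1 143.4  86.6] 9
S bar 653 [653.3 146.6  84.9] 9
S bar 673 [670.7 141.2  85.8] 9
S bar 693 [692.8 144.4  83. ] 8
S bar 713 [713.1 141.8  82.5] 6
S bar 753 [757.4 164.7  82.4] 3
S bar 773 [773.8 153.5  90.5] 20
T bar 753 [757.7 164.7  87.5] 4
T bar 773 [772.4 155.   90.2] 24
tool z -0.025960178408831244 -0.0005559551632778322
```

Emit:
send_rows(plan=[0,0,-0.1,0,-0.06,0,0,0,-0.06,0,0,0,-0.06,0,0,0])

```text
time: 7.42
eef_pos: [546.7, 149.5, 63.7]
orientation: [0.0, 1.0, -0.019, -0.012]
force: [0.2, -0.1, -1.3]
finger_gap: 17.2
```

Emit:
send_rows(plan=[-0.06,0,0,0,-0.06,0,0,0,-0.06,0,0,0])

```text
time: 7.67
eef_pos: [539.4, 149.5, 64.3]
orientation: [0.0, 1.0, -0.019, -0.011]
force: [2.7, -0.4, -3.4]
finger_gap: 17.5
```

Emit:
send_rows(plan=[-0.06,0,0,0,-0.06,0,0,0])

```text
time: 7.83
eef_pos: [536.1, 149.5, 65.1]
orientation: [0.0, 1.0, -0.019, -0.009]
force: [2.6, 0.5, -2.8]
finger_gap: 17.3
```

Emit:
send_rows(plan=[-0.02,0,-0.1,0,-0.02,0,-0.1,0,-0.02,0,-0.1,0,-0.02,0,0,0])

```text
time: 8.17
eef_pos: [535.6, 149.8, 54.3]
orientation: [-0.0, 1.0, -0.019, -0.005]
force: [3.5, 0.5, -1.9]
finger_gap: 17.1
```

```bash
python3 look.py s4
```

```text
8.17 p [535.6 149.8  54.3] xyaw -2.2 F [ 3.51  0.52 -1.95] gap 17.1
S lip y 80 x [691.4 700.5 759.4] z 61.0 16
S lip y 90 x [689.  700.5 754. ] z 61.0 16
S lip y 100 x [692.5 697.4 702.6] z 62.0 10
S lip y 110 x [693.6 698.7 701.6] z 64.0 4
S lip y 120 x [690.5 698.4 702.1] z 61.0 9
S lip y 130 x [692.8 699.4 706.4] z 62.0 14
S lip y 140 x [612.3 697.9 710.6] z 63.0 21
S lip y 160 x [693.7 698.4 703.3] z 64.0 5
S lip y 170 x [693.9 698.8 703.9] z 63.0 8
S lip y 180 x [692.3 698.8 703.3] z 61.0 9
S lip y 190 x [693.2 699.5 703.7] z 61.0 9
S lip y 200 x [694. 701. 704.] z 61.0 4
S lip y 210 x [695.4 724.1 752. ] z 60.0 43
S bar 755 [757.3 161.   87.2] 11
S bar 775 [774.7 152.   89. ] 25
T lip y 80 x [693.8 700.6 758.3] z 63.0 11
T lip y 90 x [693.5 700.9 752.2] z 61.0 11
T lip y 100 x [693.8 699.4 747.2] z 62.0 7
T lip y 110 x [694.  702.2 748.1] z 63.0 11
T lip y 120 x [694.5 703.  755.6] z 57.0 13
T lip y 130 x [695.5 700.9 703.3] z 59.0 7
T lip y 140 x [670.4 687.7 702.3] z 63.0 7
T lip y 150 x [696.  703.7 759.6] z 61.0 10
T lip y 160 x [695.9 702.7 754.6] z 61.0 12
T lip y 170 x [694.8 700.  753.3] z 59.0 14
T lip y 180 x [694.7 700.2 752.8] z 62.0 9
T lip y 190 x [693.7 702.7 759.1] z 62.0 6
T lip y 200 x [694.7 698.6 705.4] z 60.0 11
T lip y 210 x [694.8 724.  759.4] z 59.0 36
T bar 755 [758.6 166.6  84.9] 16
T bar 775 [773.1 151.3  91.1] 14
```

Emit:
send_rows(plan=[-0.06,0,0,0,-0.06,0,0,0,-0.06,0,0,0,-0.06,0,0,0,-0.06,0,0,0,-0.06,0,0,0,-0.06,0,0,0,-0.06,0,0,0])

```text
time: 8.93
eef_pos: [515.3, 149.8, 54.6]
orientation: [-0.0, 1.0, -0.019, -0.005]
force: [3.9, -0.1, -2.4]
finger_gap: 16.8
```

```bash
python3 -c "
from h import *
st()"
```

```text
8.93 p [515.3 149.8  54.6] xyaw -2.22 F [ 3.9  -0.05 -2.38] gap 16.8
```

Emit:
send_rows(plan=[-0.06,0,0,0,-0.06,0,0,0,-0.06,0,0,0,-0.06,0,0,0,-0.06,0,0,0,-0.06,0,0,0,-0.06,0,0,0,-0.05,0,0,0])

```text
time: 9.6
eef_pos: [494.1, 149.8, 54.7]
orientation: [-0.0, 1.0, -0.019, -0.005]
force: [2.7, -0.2, -1.4]
finger_gap: 17.1
```

Emit:
send_rows(plan=[-0.05,0,0,0,-0.05,0,0,0,-0.05,0,0,0])

```text
time: 9.85
eef_pos: [487.4, 149.8, 54.7]
orientation: [-0.0, 1.0, -0.019, -0.005]
force: [3.3, -0.8, -2.5]
finger_gap: 16.9
```

Emit:
send_rows(plan=[-0.05,0,0,0,-0.05,0,0,0])

```text
time: 10.02
eef_pos: [482.9, 149.8, 54.7]
orientation: [-0.0, 1.0, -0.019, -0.005]
force: [3.8, 0.4, -1.8]
finger_gap: 17.1
```

Emit:
send_rows(plan=[-0.05,0,0,0,-0.05,0,0,0])

```text
time: 10.18
eef_pos: [478.5, 149.8, 54.7]
orientation: [-0.0, 1.0, -0.019, -0.005]
force: [3.3, 0.3, -1.6]
finger_gap: 17.1
```

Emit:
send_rows(plan=[-0.04,0,0,0,-0.04,0,0,0])

```text
time: 10.35
eef_pos: [474.9, 149.8, 54.7]
orientation: [-0.0, 1.0, -0.019, -0.005]
force: [3.1, -0.4, -2.0]
finger_gap: 16.9
```

Emit:
send_rows(plan=[-0.04,0,0,0,-0.04,0,0,0])

```text
time: 10.52
eef_pos: [474.4, 149.8, 55.3]
orientation: [-0.001, 1.0, -0.019, -0.001]
force: [11.2, -0.3, -8.0]
finger_gap: 17.1
```

Emit:
send_rows(plan=[-0.04,0,0,0,-0.04,0,0,0])

```text
time: 10.68
eef_pos: [474.4, 149.8, 56.1]
orientation: [-0.001, 1.0, -0.019, 0.003]
force: [6.9, 0.3, -5.2]
finger_gap: 17.3
```

Emit:
send_rows(plan=[-0.04,0,0,0,-0.04,0,0,0])

```text
time: 10.85
eef_pos: [474.3, 149.7, 56.9]
orientation: [-0.001, 1.0, -0.02, 0.007]
force: [7.5, -0.4, -4.1]
finger_gap: 17.1
```

Emit:
send_rows(plan=[-0.05,0,-0.04,0,-0.05,0,-0.04,0,-0.05,0,-0.03,0])

```text
time: 11.1
eef_pos: [474.2, 149.8, 54.7]
orientation: [-0.002, 1.0, -0.02, 0.014]
force: [6.9, -1.1, -4.1]
finger_gap: 17.0
```

Emit:
send_rows(plan=[-0.05,0,-0.04,0,-0.05,0,-0.04,0,-0.05,0,-0.04,0])

```text
time: 11.35
eef_pos: [474.3, 149.9, 52.2]
orientation: [-0.002, 1.0, -0.02, 0.021]
force: [5.8, 0.4, -3.2]
finger_gap: 17.2
```

Emit:
send_rows(plan=[-0.05,0,-0.04,0,-0.05,0,-0.04,0,-0.05,0,-0.04,0])

```text
time: 11.6
eef_pos: [474.4, 150.0, 49.9]
orientation: [-0.003, 0.999, -0.02, 0.028]
force: [6.2, -0.2, -3.8]
finger_gap: 17.2
```

Emit:
send_rows(plan=[-0.07,0,-0.04,0,-0.08,0,-0.04,0])

```text
time: 11.77
eef_pos: [474.5, 150.1, 48.9]
orientation: [-0.004, 0.999, -0.02, 0.034]
force: [11.6, -0.7, -7.7]
finger_gap: 17.0
```

Emit:
send_rows(plan=[-0.08,0,-0.04,0,-0.08,0,-0.04,0])

```text
time: 11.93
eef_pos: [474.7, 150.2, 48.2]
orientation: [-0.004, 0.999, -0.021, 0.042]
force: [10.4, -0.7, -5.4]
finger_gap: 17.2
```

Emit:
send_rows(plan=[-0.08,0,-0.04,0,-0.08,0,-0.04,0])

```text
time: 12.1
eef_pos: [474.9, 150.3, 47.5]
orientation: [-0.005, 0.999, -0.021, 0.049]
force: [9.8, -0.7, -5.1]
finger_gap: 16.9
```

```bash
python3 look.py s5
```

```text
12.1 p [474.9 150.3  47.5] xyaw -2.42 F [ 9.81 -0.68 -5.09] gap 16.9
S lip y 80 x [628.3 708.3 733.9] z 61.0 50
S lip y 90 x [628.  687.8 738.1] z 61.0 26
S lip y 100 x [629.7 639.2 738.9] z 62.0 15
S lip y 110 x [629.3 634.7 640.7] z 60.0 5
S lip y 120 x [630.5 637.2 640.9] z 61.0 9
S lip y 130 x [631.7 641.1 646. ] z 61.0 12
S lip y 140 x [629.3 646.9 731. ] z 60.0 21
S lip y 150 x [630.3 728.  738.5] z 59.0 16
S lip y 160 x [633.1 740.8 743.4] z 64.0 5
S lip y 170 x [633.6 640.7 743.4] z 61.0 12
S lip y 180 x [633.9 638.7 640.9] z 61.0 8
S lip y 190 x [631.9 640.4 643.2] z 62.0 10
S lip y 200 x [632.4 639.9 643.5] z 61.0 4
S lip y 210 x [632.6 680.2 758.4] z 60.0 65
S bar 694 [695.4 162.5  86.2] 14
S bar 714 [714.9 156.3  98.2] 48
S bar 734 [732.7 159.9  85.8] 31
T lip y 80 x [630.9 633.9 700.4] z 57.0 8
T lip y 90 x [628.9 633.2 691.3] z 62.0 9
T lip y 100 x [630.1 633.7 686.2] z 60.0 9
T lip y 110 x [629.9 634.8 686.7] z 60.0 7
T lip y 120 x [630.4 661.4 737.4] z 61.0 8
T lip y 130 x [631.4 634.2 649. ] z 61.0 7
T lip y 140 x [631.3 670.3 731. ] z 64.0 4
T lip y 150 x [631.6 694.3 703.2] z 56.0 9
T lip y 160 x [631.7 636.5 693.2] z 58.0 10
T lip y 170 x [631.5 635.8 689.5] z 63.0 8
T lip y 180 x [632.8 636.8 692.5] z 61.0 9
T lip y 190 x [633.3 635.3 701.2] z 60.0 6
T lip y 200 x [633.3 635.9 636.7] z 63.0 4
T lip y 210 x [637.1 704.9 755.1] z 61.0 55
T bar 694 [695.5 164.8  85.3] 23
T bar 714 [713.9 156.7 108.9] 42
T bar 734 [733.8 158.   88.1] 12
```

Emit:
send_rows(plan=[-0.08,0,-0.1,0,-0.08,0,-0.1,0,-0.08,0,-0.1,0])

```text
time: 12.45
eef_pos: [475.3, 151.0, 41.3]
orientation: [-0.006, 0.998, -0.021, 0.06]
force: [5.5, -1.0, 2.1]
finger_gap: 16.8
```

Emit:
send_rows(plan=[-0.08,0,-0.07,0,-0.08,0,-0.07,0,-0.08,0,-0.07,0])

```text
time: 12.7
eef_pos: [475.8, 151.6, 38.5]
orientation: [-0.008, 0.997, -0.022, 0.072]
force: [7.7, -1.8, -0.2]
finger_gap: 17.3
```

Run:
```python
from h import *
st(); d=cap('wrist'); cv2.imwrite('pics/w4.png',d['frame'][...,::-1]); o=get_obs(); e=o['eef_pos']
P=fishcloud(d); x,y,z=P[...,0],P[...,1],P[...,2]
m=(d['range_z']>0)&(abs(y-e[1]+(x-e[0])*.04)<12)&(x>e[0]+50)&(x<e[0]+200)&(z>50)&(z<130); q=P[m]
for xx in range(530,680,15):
    a=q[abs(q[:,0]-xx)<4]
    if len(a): print(xx,np.round(np.median(a,0),1),len(a))
```

```text
12.7 p [475.8 151.6  38.5] xyaw -2.61 F [ 7.66 -1.79 -0.16] gap 17.3
530 [530.  147.9  66.8] 361
545 [545.1 147.4  68.2] 392
560 [560.  146.8  69.6] 380
575 [574.9 145.8  71. ] 338
590 [589.9 145.2  72.5] 320
```

Emit:
send_rows(plan=[-0.09,0,-0.03,0,-0.09,0,-0.03,0])

```text
time: 12.92
eef_pos: [475.9, 151.7, 39.5]
orientation: [-0.009, 0.996, -0.023, 0.08]
force: [11.5, -0.4, -4.9]
finger_gap: 17.0
```

Emit:
send_rows(plan=[-0.09,0,-0.03,0,-0.09,0,-0.03,0])

```text
time: 13.08
eef_pos: [476.2, 151.9, 40.5]
orientation: [-0.01, 0.996, -0.023, 0.088]
force: [11.4, -0.6, -4.9]
finger_gap: 17.2
```

Emit:
send_rows(plan=[-0.09,0,-0.03,0,-0.09,0,-0.03,0])

```text
time: 13.25
eef_pos: [476.4, 152.1, 41.5]
orientation: [-0.011, 0.995, -0.024, 0.096]
force: [12.6, -1.1, -6.3]
finger_gap: 17.2
```

The pull held at 11–12.6 N for 0.5 s, after more than a second at 6–11 N. Next I ease off and unhook.

Emit:
send_rows(plan=[-0.06,0,0,0,-0.03,0,0,0,0,0,0,0,0.03,0,0,0,0.06,0,0,0,0.06,0,0,0,0.06,0,0,0])

```text
time: 13.83
eef_pos: [477.9, 151.4, 39.9]
orientation: [-0.01, 0.995, -0.024, 0.092]
force: [-0.3, -0.5, -1.5]
finger_gap: 17.0
```

```bash
python3 -c "
from h import *
st()"
```

```text
13.83 p [477.9 151.4  39.9] xyaw -2.95 F [-0.33 -0.52 -1.47] gap 17.0
```

Emit:
send_rows(plan=[0.08,0,0,0,0.08,0,0,0,0.04,0,0,0,0,0,0,0])

```text
time: 14.17
eef_pos: [483.9, 151.1, 37.8]
orientation: [-0.01, 0.996, -0.024, 0.089]
force: [-1.0, 0.2, -1.2]
finger_gap: 17.0
```

Emit:
send_rows(plan=[0,0,0.1,0,0,0,0.2,0,0,0,0.3,0,0,0,0.3,0,0,0,0.2,0,0,0,0,0])

```text
time: 14.67
eef_pos: [482.6, 150.9, 84.7]
orientation: [-0.009, 0.996, -0.025, 0.087]
force: [-0.0, -0.5, -1.8]
finger_gap: 17.1
```

```bash
python3 look.py s6 | grep -v bar
```

```text
14.67 p [482.6 150.9  84.7] xyaw -2.94 F [-0.01 -0.51 -1.82] gap 17.1
S lip y 80 x [630.5 710.1 731.8] z 61.0 54
S lip y 90 x [627.5 689.9 738.7] z 61.0 27
S lip y 100 x [628.8 639.5 739.7] z 61.0 15
S lip y 110 x [629.6 636.8 640.5] z 61.0 5
S lip y 120 x [631.1 636.7 641.1] z 60.0 8
S lip y 130 x [633.2 637.8 641.2] z 61.0 11
S lip y 140 x [629.1 640.1 732.4] z 64.0 15
S lip y 150 x [631.9 725.2 736.4] z 59.0 20
S lip y 160 x [737.3 741.8 742.5] z 61.0 5
S lip y 170 x [631.  742.7 743.7] z 59.0 5
S lip y 190 x [639.7 642.3 643.8] z 62.0 7
S lip y 210 x [633.2 683.1 759.4] z 61.0 61
T lip y 80 x [629.3 633.5 706.8] z 58.0 11
T lip y 90 x [631.  633.2 690.1] z 57.0 8
T lip y 100 x [629.1 633.3 687.7] z 61.0 9
T lip y 110 x [631.  633.8 687.4] z 62.0 8
T lip y 120 x [630.3 634.4 697. ] z 61.0 7
T lip y 130 x [631.2 633.  636.3] z 60.0 6
T lip y 140 x [632.  632.3 633.6] z 57.0 3
T lip y 150 x [631.2 696.2 704.2] z 58.0 7
T lip y 160 x [631.3 662.8 692.7] z 61.0 10
T lip y 170 x [633.4 635.  689.3] z 61.0 8
T lip y 180 x [633.8 634.8 690. ] z 58.0 6
T lip y 190 x [633.7 636.6 700.4] z 60.0 5
T lip y 200 x [636.3 636.4 636.9] z 63.0 3
T lip y 210 x [636.2 698.2 758.6] z 61.0 57
```

Emit:
send_rows(plan=[-0.3,0,0,0,-0.5,0,0,0,-0.6,0,0,0,-0.5,0,0,0,-0.3,0,0,0,0,0,0,0,0,0,0,0])

```text
time: 15.35
eef_pos: [387.5, 149.5, 79.3]
orientation: [-0.008, 0.996, -0.025, 0.083]
force: [-0.2, -0.1, -0.8]
finger_gap: 17.2
```

```bash
python3 -c "
from h import *
st();print(get_obs()['orientation'],get_obs()['joint_pos'])"
```

```text
15.35 p [387.5 149.5  79.3] xyaw -2.98 F [-0.21 -0.12 -0.79] gap 17.2
[-0.00832617  0.99618281 -0.02507313  0.08319754] [ 0.21631922 -0.14614615  2.31447599 -0.03257686  0.80775437  1.85800617]
```

Emit:
send_rows(plan=[0,-0.3,0.5,0,0,-0.8,0.5,-0.3,0,-1,0.1,-0.4,0,-1,0,-0.4,0,-1,0,-0.4,0,-1,0,-0.4,0,-1,0,-0.4,0,-1,0,-0.4])

```text
time: 16.02
eef_pos: [392.9, -142.0, 128.6]
orientation: [0.005, 0.982, -0.164, 0.089]
force: [1.4, 0.2, -1.3]
finger_gap: 17.3
```

Emit:
send_rows(plan=[0.1,-0.9,0,-0.3,0.1,-0.7,0,-0.2,0.1,-0.5,0,0,0.1,-0.2,0,0,0,0,0,0,0,0,0,0])

```text
time: 16.52
eef_pos: [412.1, -253.5, 130.9]
orientation: [0.011, 0.976, -0.199, 0.092]
force: [0.4, 0.1, -1.2]
finger_gap: 17.1
```

```bash
cat > w.py <<'E'
from h import *
import sys
o=st(); print(np.round(o['orientation'],3)); e=o['eef_pos']; d=cap('wrist'); cv2.imwrite(f'pics/{sys.argv[1]}.png',d['frame'][...,::-1])
P=fishcloud(d); f=d['frame'].astype(int); mx=f.max(-1); ok=d['range_z']>0
c,s_=np.cos(np.radians(-22.2)),np.sin(np.radians(-22.2)); X=P[...,0]-416; Y=P[...,1]+268.5
s=X*c+Y*s_; t=-X*s_+Y*c; z=P[...,2]
E0=((e[0]-416)*c+(e[1]+268.5)*s_, -(e[0]-416)*s_+(e[1]+268.5)*c); print('tcp in rest frame',np.round(E0,1))
b=ok&(abs(t-E0[1])<25)&(s>-130)&(s<200)&(z>e[2]+5)&(z<e[2]+70)
for k in range(-20,150,20):
    m=b&(abs(s-E0[0]-k)<5)
    if m.any(): print('hook',k,'t',np.round(np.percentile(t[m],[3,50,97]),1),'z',round(float(np.percentile(z[m],80)),1),m.sum(),'dark',int((mx[m]<70).sum()))
for nm,lo,hi in (('front',62,82),('rear',-75,-55)):
    m=ok&(abs(t)<25)&(s>lo)&(s<hi)&(z>80)&(z<98)&(mx>70)
    if m.any(): print(nm,m.sum(),'t',np.percentile(t[m],[2,50,98]),'s',np.percentile(s[m],[2,98]))
E
python3 w.py w5
```

```text
16.52 p [ 412.1 -253.5  130.9] xyaw -23.1 F [ 0.35  0.08 -1.23] gap 17.1
[ 0.011  0.976 -0.199  0.092]
tcp in rest frame [-9.3 12.5]
hook -20 t [ 1.4 11.7 21.8] z 161.0 744 dark 737
hook 0 t [-9.8 10.9 34. ] z 187.6 4061 dark 3887
hook 20 t [ 2.9 11.4 19.7] z 163.6 941 dark 926
hook 40 t [ 3.4 10.8 18.7] z 163.6 762 dark 518
hook 60 t [ 6.7 10.5 14.4] z 158.4 444 dark 0
hook 80 t [ 6.8 10.6 14.1] z 159.9 416 dark 0
hook 100 t [ 6.4  9.9 13.8] z 161.3 390 dark 0
hook 120 t [ 6.1  9.6 13.6] z 162.6 277 dark 0
front 365 t [-19.65002467 -12.24488645  18.79206984] s [68.25299386 78.01992347]
```

The hook is held 4° nose-up and its position in the grip is unchanged. I align it over the rest.

Emit:
send_rows(plan=[0.09,-0.2,0,0.1,0.08,-0.17,0,0.1,0,0,-0.3,0,0,0,-0.4,0,0,0,-0.15,0,0,0,0,0,0,0,0,0])

```text
time: 17.15
eef_pos: [421.6, -264.1, 96.1]
orientation: [0.01, 0.979, -0.181, 0.093]
force: [0.7, 0.6, -0.6]
finger_gap: 17.1
```

```bash
python3 w.py w6
```

```text
17.15 p [ 421.6 -264.1   96.1] xyaw -21.04 F [ 0.75  0.62 -0.62] gap 17.1
[ 0.01   0.979 -0.181  0.093]
tcp in rest frame [3.6 6.2]
hook -20 t [-5.4  4.7 14.9] z 126.3 734 dark 734
hook 0 t [-16.    8.2  27.7] z 152.7 4069 dark 3953
hook 20 t [-2.7  5.6 14.1] z 128.8 934 dark 919
hook 40 t [-1.6  6.  13.7] z 129.1 764 dark 519
hook 60 t [ 2.6  6.4 10.2] z 123.8 447 dark 0
hook 80 t [ 3.4  7.2 11. ] z 125.3 425 dark 0
hook 100 t [ 3.7  7.3 11.1] z 126.7 387 dark 0
hook 120 t [ 4.   7.8 11.5] z 128.1 274 dark 0
front 741 t [-19.22346157  -9.55930655  19.19069433] s [68.25838029 78.0468397 ]
```

Emit:
send_rows(plan=[-0.05,-0.12,0,-0.2,0,0,-0.1,0,0,0,0,0,0,0,0,0])

```text
time: 17.53
eef_pos: [420.9, -270.4, 94.4]
orientation: [0.012, 0.977, -0.192, 0.095]
force: [-0.7, 0.1, -1.3]
finger_gap: 17.3
```

```bash
python3 w.py w7
```

```text
17.53 p [ 420.9 -270.4   94.4] xyaw -22.3 F [-0.68  0.09 -1.33] gap 17.3
[ 0.012  0.977 -0.192  0.095]
tcp in rest frame [5.2 0.1]
hook -20 t [-11.1  -0.9   9.3] z 124.4 745 dark 744
hook 0 t [-22.   -0.1  21.5] z 151.1 4211 dark 4076
hook 20 t [-9.1 -0.6  7.6] z 127.2 933 dark 918
hook 40 t [-8.4 -0.9  6.8] z 127.4 754 dark 511
hook 60 t [-4.8 -1.   2.9] z 122.3 445 dark 0
hook 80 t [-4.4 -0.6  3.3] z 123.9 427 dark 0
hook 100 t [-4.5 -1.   2.8] z 125.4 387 dark 0
hook 120 t [-4.6 -1.1  2.9] z 126.8 264 dark 0
front 955 t [-19.24189837   6.20845285  18.50573627] s [68.19717876 77.89368717]
```

Emit:
send_rows(plan=[0,0,-0.2,0,0,0,-0.3,0,0,0,-0.2,0,0,0,-0.03,0,0,0,0,0])

```text
time: 18.0
eef_pos: [421.3, -270.9, 63.9]
orientation: [0.013, 0.977, -0.192, 0.096]
force: [0.8, -0.5, 0.2]
finger_gap: 17.2
```

```bash
python3 w.py w8
```

```text
18.0 p [ 421.3 -270.9   63.9] xyaw -22.31 F [ 0.8  -0.5   0.24] gap 17.2
[ 0.013  0.977 -0.192  0.096]
tcp in rest frame [ 5.8 -0.3]
hook -20 t [-11.5  -1.3   8.9] z 94.0 740 dark 740
hook 0 t [-22.3  -0.4  21.2] z 120.7 4167 dark 4064
hook 20 t [-9.5 -1.3  7.3] z 96.7 933 dark 918
hook 40 t [-8.8 -1.3  6.5] z 97.1 753 dark 510
hook 60 t [-17.7  -1.3  17. ] z 92.2 1024 dark 106
hook 80 t [-4.8 -0.9  2.9] z 93.5 429 dark 0
hook 100 t [-4.9 -1.2  2.5] z 95.1 378 dark 0
hook 120 t [-5.  -1.2  2.5] z 96.6 270 dark 0
front 2306 t [-18.86492831  -1.31910947  18.37630008] s [62.91124916 80.91203505]
```

Emit:
send_rows(plan=[0,0,-0.06,0,0,0,-0.06,0,0,0,-0.04,0])

```text
time: 18.3
eef_pos: [421.8, -271.3, 58.8]
orientation: [0.013, 0.977, -0.192, 0.096]
force: [-3.1, 0.8, 6.9]
finger_gap: 17.1
```

Emit:
send_rows(plan=[0,0,-0.05,0,0,0,-0.05,0])

```text
time: 18.47
eef_pos: [422.1, -271.3, 56.7]
orientation: [0.012, 0.977, -0.192, 0.095]
force: [-3.4, 2.7, 8.8]
finger_gap: 17.0
```

Emit:
send_rows(plan=[0,0,-0.06,0,0,0,-0.06,0])

```text
time: 18.63
eef_pos: [422.4, -271.4, 54.9]
orientation: [0.011, 0.977, -0.191, 0.094]
force: [-12.8, 7.4, 27.6]
finger_gap: 17.3
```

```bash
python3 w.py w9
```

```text
18.63 p [ 422.4 -271.4   54.9] xyaw -22.21 F [-12.76   7.38  27.6 ] gap 17.3
[ 0.011  0.977 -0.191  0.094]
tcp in rest frame [ 7.  -0.3]
hook -20 t [-11.6  -0.9   8.8] z 86.3 774 dark 774
hook 0 t [-22.4  -0.5  21.2] z 111.8 4204 dark 4117
hook 20 t [-9.6 -1.3  7.4] z 86.1 931 dark 908
hook 40 t [-8.9 -1.2  6.4] z 85.4 693 dark 456
hook 60 t [-18.1  -0.8  17.2] z 92.1 1409 dark 191
hook 80 t [-4.7 -1.2  2.8] z 78.3 384 dark 0
hook 100 t [-4.8 -1.2  2.5] z 78.4 342 dark 0
hook 120 t [-5.  -1.2  2.6] z 78.4 307 dark 0
front 1668 t [-19.18242083   6.47296319  18.62397841] s [68.33904484 78.00429778]
```

The hook has levelled out in both notches: bar top is flat at 78.4, so its axis is at 74. I relax the press and open the gripper.

Emit:
send_rows(plan=[0,0,0.02,0,0,0,0,0])

```text
time: 18.85
eef_pos: [423.3, -272.2, 57.7]
orientation: [0.012, 0.977, -0.191, 0.095]
force: [0.1, 0.9, -1.0]
finger_gap: 17.0
```

Emit:
send_rows(plan=[0,0,0,0,0,0,0,0,0,0,0,0,0,0,0,0,0,0,0,0,0,0,0,0,0,0,0,0,0,0,0,0], gripper=85)

```text
time: 19.52
eef_pos: [424.9, -273.6, 58.4]
orientation: [0.013, 0.977, -0.191, 0.097]
force: [0.3, -1.5, -0.0]
finger_gap: 84.9
```

Emit:
send_rows(plan=[0,0,0.2,0,0,0,0.4,0,0,0,0.6,0,0,0,0.6,0,0,0,0.6,0,0,0,0.3,0,0,0,0,0])

```text
time: 20.1
eef_pos: [422.3, -271.3, 171.4]
orientation: [0.012, 0.977, -0.191, 0.095]
force: [0.4, -0.1, 1.1]
finger_gap: 84.6
```

```bash
sed -i 's/z>e\[2\]+5)&(z<e\[2\]+70/z>62)\&(z<92/; s/abs(t-E0\[1\])<25/abs(t)<12/; s/s-E0\[0\]-k/s-k/; s/range(-20,150,20)/range(-80,180,20)/' w.py; python3 w.py w10; python3 look.py s7 | grep lip | awk '/^T/'
python3 - <<'E'
from h import *
S=np.load('scene.npz')['frame']; cv2.imwrite('pics/fin.png',cv2.resize(S[100:300,130:430,::-1],(780,520),interpolation=cv2.INTER_CUBIC))
E
```

```text
20.1 p [ 422.3 -271.3  171.4] xyaw -22.24 F [ 0.37 -0.08  1.1 ] gap 84.6
[ 0.012  0.977 -0.191  0.095]
tcp in rest frame [ 6.9 -0.2]
hook -80 t [-4.6 -1.8  1.9] z 78.3 50 dark 0
hook -60 t [-11.4  -0.4  11.4] z 84.2 342 dark 185
hook -40 t [-10.2  -1.7   6.8] z 86.0 140 dark 137
hook -20 t [-10.1  -1.7   6.8] z 86.2 234 dark 222
hook 0 t [-9.9 -1.6  6.7] z 86.2 242 dark 235
hook 20 t [-9.8 -1.6  6.7] z 86.2 256 dark 256
hook 40 t [-9.7 -1.5  7.5] z 86.3 270 dark 268
hook 60 t [-4.8 -1.5  1.8] z 78.4 108 dark 0
hook 80 t [-11.1  -0.7  11.2] z 84.5 190 dark 0
hook 100 t [-5.7 -2.3  1.9] z 78.4 111 dark 0
hook 120 t [-4.9 -1.5  1.9] z 78.3 101 dark 0
hook 140 t [-4.9 -1.5  1.9] z 78.7 98 dark 0
hook 160 t [-5.  -1.5  1.9] z 78.4 90 dark 0
front 404 t [-18.7791425    6.69717212  18.86121989] s [68.67716344 78.11365037]
rear 193 t [-19.16227232 -10.66775482  18.94552998] s [-68.62043108 -58.97914663]
T lip y 80 x [629.9 632.2 700.4] z 61.0 8
T lip y 90 x [629.5 632.3 689.6] z 62.0 9
T lip y 100 x [629.9 632.7 686. ] z 61.0 8
T lip y 110 x [631.3 659.7 688. ] z 59.0 8
T lip y 120 x [630.9 634.2 694.5] z 60.0 8
T lip y 130 x [630.3 632.9 634.9] z 61.0 6
T lip y 140 x [630.5 634.2 698.4] z 62.0 7
T lip y 150 x [631.8 635.4 702.9] z 61.0 9
T lip y 160 x [631.6 662.5 691.8] z 60.0 10
T lip y 170 x [633.5 635.9 690.2] z 61.0 7
T lip y 180 x [632.9 636.9 692.5] z 59.0 9
T lip y 190 x [636.9 636.9 637.2] z 59.0 3
T lip y 200 x [636.5 636.6 637.9] z 62.0 3
T lip y 210 x [636.5 700.  758.6] z 61.0 54
```

View pics/fin.png

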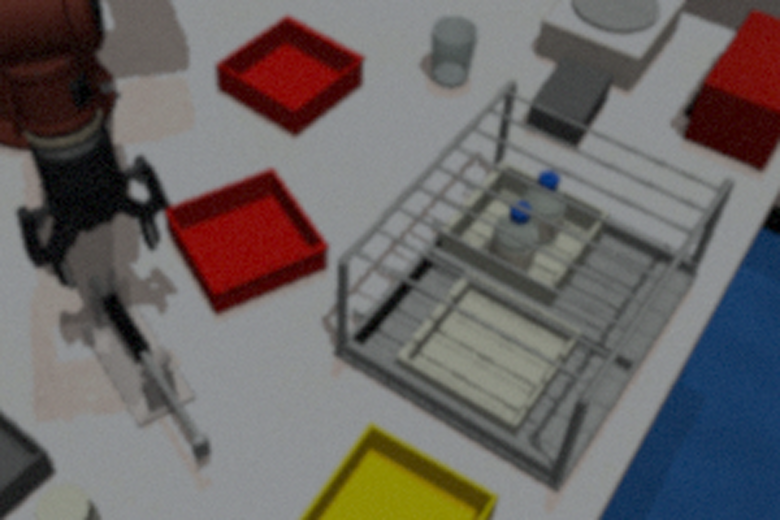

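The hook lies level in both notches at (140,370). The deep tray is at the front of its lane at (525,225) with both bottles upright, and the shallow tray hasn't moved. Signing off.

```bash
python3 -c "
from workcell import *
print(sign_off())"
```

```text
the job is handed in; nothing more can be done
None
```

I drew the deep tray forward with the hook until it met the bumper strip, then unhooked, laid the hook back in its rest and handed the job in at about 20 s.

- **Pull:** The tray moved about 67 mm and then stopped hard against the strip. Drag on the way was about 3–4 N. At the stop I pulled for about 2.7 s at 5.5–12.6 N, with the last 0.5 s at 11–12.6 N. The highest x-pull I read was 12.6 N, or about 14 N with the vertical part; forces were only read at the end of each call.
- **Tray:** After unhooking, the front rim was still at x≈631 mm, the same as under load. By camera, the tray face is about 12 mm from the bar's rear face. Both bottles are upright. In the final view the shallow tray and the bench things in frame look unmoved; I did not measure the bystanders.
- **Hook:** It lies level in both notches. The bar top is at 78.4 mm, so its axis is at 74 mm as wanted. It is about 1.5 mm sideways and a few mm lengthways from where I found it.

**Problems and unverified points:**
- The tool tipped about 10° nose-up during the long pull, and the moves cannot correct tilt. I kept the prong low behind the lip while it pulled.
- The same tilt meant I had to press the hook level into its rest, reading about 28 N vertically (about 31 N in all).
- The small residual contact force between tray and strip could not be measured. That it still touches is judged only from the tray not having moved.

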